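Lift the long bolt from the wash tub with spring tongs and stand it in the drying tray

ROBOT

A 6-joint arm with a two-finger parallel gripper is mounted at the origin on a cart in front of the work surface, level with it; the furniture and walls round the work are solid. World frame = base frame: x ahead of the robot, y to its left, z up, the work surface at z = 0. Lengths are in m, angles in rad, forces in N, time in s.
With the tool pointing down it reaches from about 0.35 to 0.975 m from the base axis. Payload 4.9 kg.
Tool frame: the origin (TCP) lies between the finger pads, 19 mm behind the fingertips; this is the grasp point; z points along the fingers, y is the line along which they close (so a half turn about z gives the same grasp; the last joint's range is limited). The gripper opens to 85 mm and grips with 20 to 120 N. Pads are 22 mm wide; open, the fingers measure 114 mm over their backs; the gripper's body (76 mm by 85 mm) begins 54 mm behind the grasp point. The pads swing forward as they close: fully open they stand 13 mm farther back than shut.
Start: joints at [-1.408, 0.053, 1.613, -0, 1.476, -0.119], TCP at [0.174, -0.6, 0.25] pointing down, gripper open.
Joint ranges: [-3.01, 3.01], [-1.01, 2.22], [0.06, 2.58], [-1.02, 4.17], [0.09, 2.62], [-3.14, 3.14]. Speed limits (rad/s): [2.57, 2.57, 3.14, 3.14, 3.14, 3.14].

INTERFACE

Orientations are given as a unit quaternion [w, x, y, z].
In Python, from plant import manip gives the robot as it stands.
- The arm moves only by the tool move_arm, never from a script. Its argument "increments" is one flat list of numbers, 5 for each row, row after row: the shift along the tool's x, y, z in mm, then the turn about the tool's z in rad, then the opening, from 0 (shut) to 1 (fully open). In form: [tx, ty, tz, spin, jaw, tx, ty, tz, spin, jaw, ...]. A call has 1 to 8 rows; each row shifts and turns the commanded pose from where the row before left it, along the tool's axes as they then stand; what a row does not reach is not made up. A row lasts 1/12 s, in which the tool goes at most 41.7 mm and 7.16 degrees, less where a joint would pass 70% of its speed; a pose out of reach is approached as far as the arm can. A call with a gripper value outside its range is refused whole. The fingers move at their own pace and stop on an object; the grip force is fixed at half the most. Time passes only in rows, so rows that do not move let the fingers close. It gives the time, the measured TCP pose, the force, the opening and the grip force at its end, in the units of the state.
- manip.state(): the state, without advancing time (a new reading comes with each control period).
- manip.grab_frame(name): name is "scene" or "top" or "wrist"; returns a dict with "image" (400x640x3 uint8, blue, green, red), "fov_y" (degrees; the focal length in pixels is half the picture's height over the tangent of half this angle, whatever the lens; pixels are square), "cx", "cy" (the principal point, pixels), "k1" (the pictures are not rectified: a ray, as slopes to the right and down, at radius r is drawn at 1 + k1 r^2 times it, then the intrinsics apply), "eye" and "rotation" of the camera in the world; the wrist camera has in their place "T_tool_cam" (4x4, takes a point from camera to tool coordinates, whose origin is the TCP and whose axes are the flange's). Camera axes: x right, y down, z forward; pixel columns grow to the right and rows downward; lengths in m; the calibration is good to about 2 mm. A picture is of the moment at which its call begins: read the wrist's pose just before it. There is no depth.
- manip.job_done(): hands the job in; it is judged then, once.
The state is a dict: "time": time; "joint_pos": joint angles; "joint_vel": joint speeds; "joint_efforts": joint torques, N m; "tool_pos": TCP position; "tool_rot": TCP orientation; "contact_force": force on the tool from outside, world axes, zero at the start; "ft_torque": the same for the moment, N m; "gripper_width": opening from 0.0 (shut) to 1.0 (fully open); "grasp_force": force on a finger pad.
Only numpy, scipy, OpenCV 4.12 (cv2) and the standard library are available. Lean on these libraries where they do the work, as an engineer would, in place of code of your own. Each camera call takes 0.05 s, during which the arm holds its last target. There are 200 camera calls.

TASK

Take the spring tongs off their wire stand and use them to lift the longer of the two bolts out of the wash tub, then lower it gently into the drying tray, whose grate may be set high or low, until it rests on its head before you let it go, so that it stays standing upright. Then hang the tongs back on their stand. Touch the bolts with the tongs only, never with the gripper, leave the short bolt standing in the tub, and do not disturb the things lying round about.

Things in the scene. Friction and masses are not known exactly. Their poses are not given: they have to be found in the camera images.
- tongs: steel spring tongs, 177 mm long, hanging tips down: a bow on top, two flat arms, and a centre stop between them. Origin: midway between the black grip plates (put the TCP here); z up, y = line of squeezing; same if turned half round. Plates 24 mm wide (x), 28 high, outer faces 40 mm apart when open. Top of the bow, where the arms hinge, 42 mm above the origin. Arms 16 mm wide (x). 0.12 kg.
- tongs_tips (a point): point midway between the two tip pads, 126 mm below the tongs' origin. Each pad 16 mm wide (x), 18 mm high, reaching 9 mm below this point; inner faces 44 mm apart along y, outer faces 56 mm, when open. Bare steel.
- tongs_stop (a point): middle of the flat underside of the centre stop (a rod with a 20 mm wide foot), 100 mm below the tongs' origin, 26 mm above the tips point. It meets the bolt's top when the tongs are lowered over it far enough, and then keeps the bolt from sliding up between the tips.
- tongs_ears (a point): point midway between the undersides of the hanging ears, 34 mm below the tongs' origin. The ears, one on each arm, are 4 mm thick, 46 mm wide along x, 45 mm over both along y; they rest on the stand's two rods.
- tongs_left (a joint): angle of the arm at +y, rad: 0 sprung open, 0.084 tip on a 16 mm bolt, 0.13 shut; the arm at -y moves alike. Squeezing the plates 7 mm in all closes the tips by 28 mm. The spring pushes each plate back with 7 N near open, 10 N on a 16 mm bolt; a quarter of any grip beyond that presses on the part. Plates squeezed 1 to 2 mm: tongs held, tips still 36 to 40 mm apart.
- tong_stand: wire stand, fixed, steel. Origin: centre of its underside, z up. Base 100 x 116 x 8 mm. Two level round rods, 10 mm thick, along y at x = +-18 mm, tops 117 mm high, upright ends at y = +-51 mm. The tongs hang in the gap (26 mm along x, 92 along y), arms spread along y, ears on the rods, tongs' origin 151 mm above the stand's.
- wash_tub: open bare-metal tub, fixed, empty of liquid, outside 112 (x) x 124 (y) x 85 mm high, walls and floor 4 mm. Origin: centre of its underside. The two bolts stand in it, side by side along its x, about 44 mm apart, so the tongs fit around one with their closing line along the tub's y.
- long_bolt: the longer steel hex bolt, standing on its head: 80 mm tall in all, shank 16 mm thick, head 12 mm high and up to 29 mm wide. Origin: centre of the head's flat face (its underside as it stands), z along the shank. Mass about 0.12 kg.
- short_bolt: the shorter steel hex bolt, standing on its head, 60 mm tall in all, otherwise alike; stays in the tub. Origin and axes as for the long bolt.
- drying_tray: grey open tray, fixed, outside 120 (x) x 130 (y) x 44 mm high, walls 4 mm, empty. Origin: centre of its underside. Inside is a level, rigid drain grate, 109 x 119 mm, on which the bolt is to stand. The grate can be set to any height: its top lies between 8 and 38 mm above the origin, differs each time and is not reported, so feel for it.
- tape_measure: bystander, 38 x 83 x 64 mm, leave alone. Origin: centre of its underside.
- torch: bystander, 34 x 120 x 34 mm, lying, leave alone. Origin: centre of its underside.
- bit_case: bystander, flat case 90 x 130 x 29 mm, leave alone. Origin: centre of its underside.
Mind the look-alikes: they are no part of the job. Leave any blue look-alike of the long_bolt alone.

How it is judged:
By the outcome, as a careful person would: the job done as asked, in the order asked, and still so for the second after the job is handed in, with the robot touching nothing.
It also fails if it takes over 69 s, if anything falls off the work surface, if the arm or the gripper's body presses on something with over 40 N, if the wrist force passes 120 N, or if a joint passes its speed limit or range.

## Working session

There is one attempt and no reset: what is moved stays moved. The work goes in short steps, Python scripts to look and compute and a tool call to move; the robot and the scene stay as the last step left them, time stands still between calls to the robot, and variables do not carry over. Pictures are saved under pics/ and viewed, at most 10 in all, crops included, and the job is handed in when it is done.

Besides the shell and the picture viewer there is one more tool, called after ">>>" by a JSON object that holds its "api" and its "payload", one argument or row to a line. move_arm: Moves the arm, as the interface text tells. Its arguments: {"type":"object","properties":{"increments":{"type":"array"}},"required":["increments"]}

```bash
mkdir -p pics; ls
cat > h.py <<'E'
import numpy as np, cv2, pickle
from plant import manip
def grab(n,tag):
    s=manip.state(); f=manip.grab_frame(n); f['state']=s
    cv2.imwrite(f'pics/{tag}.png',f['image']); pickle.dump(f,open(f'{tag}.pkl','wb')); return f
def load(tag): return pickle.load(open(f'{tag}.pkl','rb'))
def R(q):
    from scipy.spatial.transform import Rotation as Ro
    return Ro.from_quat([q[1],q[2],q[3],q[0]]).as_matrix()
def cam(f):
    if 'T_tool_cam' in f:
        T=np.array(f['T_tool_cam']); r=R(f['state']['tool_rot']); p=np.array(f['state']['tool_pos'])
        return p+r@T[:3,3], r@T[:3,:3]
    return np.array(f['eye']),np.array(f['rotation'])
def ray(f,u,v):
    h=f['image'].shape[0]; F=h/2/np.tan(np.radians(f['fov_y'])/2)
    d=np.array([(u-f['cx'])/F,(v-f['cy'])/F]); s=d.copy()
    for _ in range(30): s=d/(1+f['k1']*(s@s))
    e,r=cam(f); return e, r@np.array([s[0],s[1],1])
def onz(f,u,v,z):
    e,d=ray(f,u,v); return e+d*(z-e[2])/d[2]
def proj(f,P):
    e,r=cam(f); c=r.T@(np.array(P)-e); s=c[:2]/c[2]; s=s*(1+f['k1']*(s@s))
    F=f['image'].shape[0]/2/np.tan(np.radians(f['fov_y'])/2)
    return s*F+[f['cx'],f['cy']]
E
python3 - <<'E'
from h import *
for n in('top','scene'):
    f=grab(n,n); print(n,f['fov_y'],f['k1'],f['cx'],f['cy'],cam(f))
print(manip.state())
E
```

```text
pics
top 53.959340710214086 -0.004487344141737164 319.63667290518856 203.23163164117935 (array([0.40658598, 0.04286628, 0.95636585]), array([-0.07741711,  0.74028057, -0.66446237,  0.06694048]))
scene 54.623516197662504 0.0063781560341686465 315.72177862561546 198.84204744367818 (array([ 0.28517123, -0.56261013,  0.74596699]), array([-0.40558779,  0.88665142, -0.20019206,  0.09628574]))
{'time': 0.1, 'joint_pos': array([-1.40803025e+00,  5.32797723e-02,  1.61415277e+00, -1.13067056e-05,
        1.47597931e+00, -1.18989439e-01]), 'joint_vel': array([-0.00022202, -0.0019093 , -0.00291493,  0.00144061,  0.00098964,
       -0.00114066]), 'joint_efforts': array([-1.50898554e-04, -3.94906211e+01, -3.71364284e+01, -2.01501416e-04,
        3.92839414e-03, -8.85231941e-06]), 'tool_pos': array([ 0.17369512, -0.59983515,  0.24889512]), 'tool_rot': array([-9.09258631e-04,  9.90092644e-01,  1.40412709e-01, -2.55341421e-05]), 'contact_force': array([ 0.40121766,  0.08231807, -0.71516647]), 'ft_torque': array([ 0.01402925,  0.00503178, -0.00873776]), 'grasp_force': 0.0, 'gripper_width': 0.9988697257918209}
```

View pics/top.png

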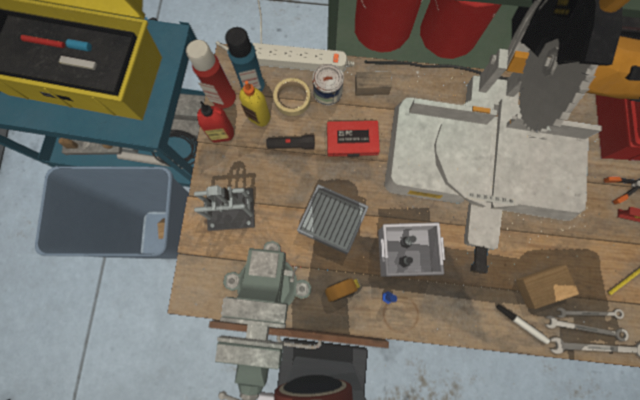

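View pics/scene.png

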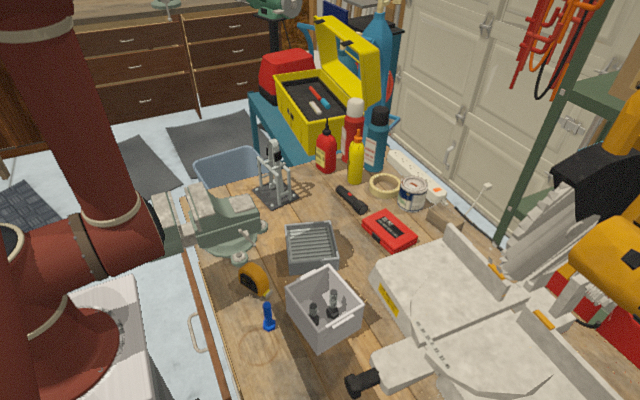

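The top picture shows the stand with tongs at about (228,207), the tray at (333,217), the tub at (412,249) with bolts at (408,239) and (404,262), and a blue look-alike at (389,297). I'll enlarge this region.

```bash
sed -i "s/return np.array(f\['eye'\]),np.array(f\['rotation'\])/return np.array(f['eye']),R(np.array(f['rotation'])) if np.size(f['rotation'])==4 else np.array(f['rotation'])/" h.py
python3 - <<'E'
from h import *
f=load('top');g=load('scene')
a=cv2.resize(f['image'][172:302,188:454],None,fx=3,fy=3,interpolation=cv2.INTER_CUBIC)
b=cv2.resize(g['image'][255:335,270:370],None,fx=4,fy=4,interpolation=cv2.INTER_CUBIC)[:210]
b=cv2.resize(g['image'][130:210,245:305],None,fx=2.6,fy=2.6,interpolation=cv2.INTER_CUBIC)
c=cv2.resize(g['image'][260:330,280:370],None,fx=2.97,fy=2.97,interpolation=cv2.INTER_CUBIC)
m=np.zeros((600,800,3),np.uint8); m[:390,:798]=a; m[390:390+b.shape[0],:b.shape[1]]=b[:210]; m[390:390+c.shape[0],200:200+c.shape[1]]=c[:210]
cv2.imwrite('pics/m1.png',m)
for n,u,v,z in[('stand',228,207,.1),('tray',333,217,.03),('tub',412,249,.06),('b1',408,239,.07),('b2',404,262,.07),('blue',389,297,.03)]: print(n,onz(f,u,v,z))
E
```

```text
stand [0.55289271 0.26706261 0.1       ]
tray [0.56770985 0.03175183 0.03      ]
tub [ 0.50836105 -0.15394449  0.06      ]
b1 [ 0.52878076 -0.14139583  0.07      ]
b2 [ 0.47636479 -0.13574861  0.07      ]
blue [ 0.39635799 -0.11478169  0.03      ]
```

View pics/m1.png

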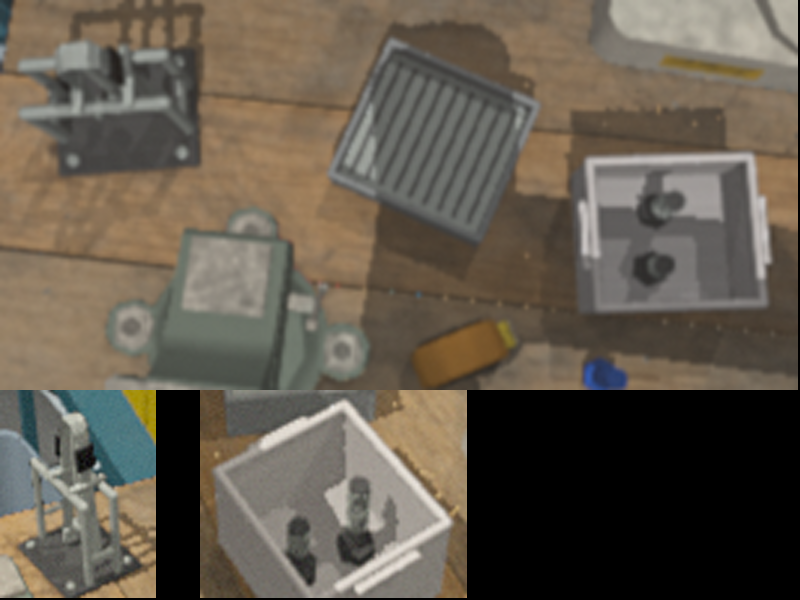

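Lower row: stand seen side-on, and the tub. The far bolt (crop 672,202 = top-picture 412,239) shows the longer shank in both views. The near bolt (crop 659,264 = 408,260) is the short one. The blue one outside the tub is the look-alike. So the target is the far bolt. I'll compute the poses next.

Run:
```python
from h import *
f=load('top');g=load('scene')
P=lambda u,v,z:onz(f,188+u/3-.33,172+v/3-.33,z)
def rect(c,z):
    p=np.array([P(u,v,z)[:2] for u,v in c]); print(p.round(4).tolist(),'mean',p.mean(0),'sides',np.linalg.norm(p-np.roll(p,-1,0),axis=1),'ang',[np.arctan2(*(p[(i+1)%4]-p[i])[::-1]).round(3) for i in range(4)])
rect([(587,156),(754,154),(767,304),(582,310)],.085)
rect([(393,42),(538,105),(478,240),(333,175)],.044)
p=[P(200,163,.008),P(62,173,.008),P(196,48,.008)];print(p)
# rods
print('rods',P(22,115,.117),P(182,103,.117),P(25,65,.117),P(182,57,.117))
for u,v,z in[(672,202,.084),(655,212,.01),(659,264,.064),(652,272,.01)]: print(P(u,v,z))
Q=lambda u,v,z:onz(g,280+u/2.97-.3,260+v/2.97-.3,z)
for u,v,z in[(160,95,.084),(155,158,.01),(98,135,.064),(100,178,.01)]: print('s',Q(u,v,z))
```

```text
[[0.5552, -0.0812], [0.5701, -0.2051], [0.4606, -0.2196], [0.4419, -0.0861]] mean [ 0.50693446 -0.14801223] sides [0.12473433 0.11039224 0.13481389 0.1134099 ] ang [np.float64(-1.451), np.float64(-3.009), np.float64(1.71), np.float64(0.043)]
[[0.6373, 0.0737], [0.5986, -0.0456], [0.4879, -0.0085], [0.526, 0.1086]] mean [0.56242028 0.03207186] sides [0.12541521 0.11675076 0.12316876 0.11665257] ang [np.float64(-1.884), np.float64(2.818), np.float64(1.256), np.float64(-0.304)]
[array([0.5287965, 0.2198914, 0.008    ]), array([0.50861607, 0.33022456, 0.008     ]), array([0.62378242, 0.23682946, 0.008     ])]
rods [0.53567023 0.3331369  0.117     ] [0.55694481 0.21880118 0.117     ] [0.57270257 0.33737148 0.117     ] [0.59099155 0.22378016 0.117     ]
[ 0.52771977 -0.14659957  0.084     ]
[ 0.52848509 -0.14959378  0.01      ]
[ 0.48283611 -0.14408679  0.064     ]
[ 0.48055095 -0.15026875  0.01      ]
s [ 0.52998139 -0.15038777  0.084     ]
s [ 0.52841114 -0.15162174  0.01      ]
s [ 0.48341905 -0.14891647  0.064     ]
s [ 0.48505165 -0.14924417  0.01      ]
```

>>> {"api": "move_arm", "payload": {
  "increments": [20, -15, -30, 0, 1, 28, -22, -30, 0, 1, 30, -24, -20, 0, 1, 30, -24, -20, 0, 1, 31, -24, -10, 0, 1, 31, -24, 0, 0, 1, 31, -24, 0, 0, 1, 31, -24, 0, 0, 1]
}}

```text
time: 0.77
tool_pos: [0.3431, -0.3657, 0.3553]
tool_rot: [0.0, 0.99, 0.14, 0.0]
contact_force: [0.7, 0.7, 0.6]
gripper_width: 0.998
grasp_force: 0.0
```

>>> {"api": "move_arm", "payload": {
  "increments": [31, -24, 0, 0, 1, 31, -24, 0, 0, 1, 31, -24, 0, 0, 1, 31, -24, 0, 0, 1, 31, -24, 0, 0, 1, 26, -18, 0, 0, 1, 10, -10, 0, 0, 1, 0, 0, 0, 0, 1]
}}

```text
time: 1.43
tool_pos: [0.4858, -0.1694, 0.3546]
tool_rot: [-0.001, 0.99, 0.143, -0.0]
contact_force: [-0.8, -0.0, -0.3]
gripper_width: 1.002
grasp_force: 0.0
```

Run:
```python
from h import *
f=grab('wrist','w1'); s=f['state']; print(s['time'],s['tool_pos'],s['tool_rot'],s['joint_pos'],f['fov_y'],f['k1']); print(np.array(f['T_tool_cam']).round(3))
for P in [(.566,.28,.151),(.529,-.149,.084),(.483,-.148,.064),(.562,.032,.044)]: print(proj(f,P))
```

```text
1.4333 [ 0.4857886  -0.16940706  0.35461539] [-7.23751426e-04  9.89754844e-01  1.42775148e-01 -2.88124639e-04] [-4.80696750e-01 -2.53498358e-01  1.72595617e+00  8.42252292e-04
  1.67044819e+00  8.03653282e-01] 61.93573031419705 -0.0026179377693161107
[[-0.001 -0.955 -0.295  0.074]
 [ 1.    -0.001 -0.001  0.001]
 [ 0.001 -0.295  0.955 -0.124]
 [ 0.     0.     0.     1.   ]]
[-164.59389754  -65.73120263]
[319.1686588  120.36552089]
[308.60182488 155.11428939]
[182.49826441  47.42604626]
```

View pics/w1.png

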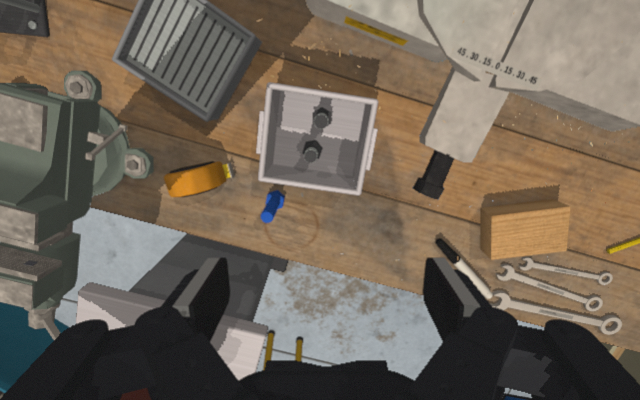

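The wrist view shows the tub with rim corners near (267,86), (378,99), (362,194), (259,181). The bolt tops are at about (322,114) and (312,147), the blue look-alike at (272,206) and the tray at upper left. I'll enlarge the tub.

Run:
```python
from h import *
f=load('w1'); cv2.imwrite('pics/m2.png',cv2.resize(f['image'][76:201,250:385],None,fx=4.5,fy=4.5,interpolation=cv2.INTER_CUBIC))
```

```text
(no output)
```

View pics/m2.png

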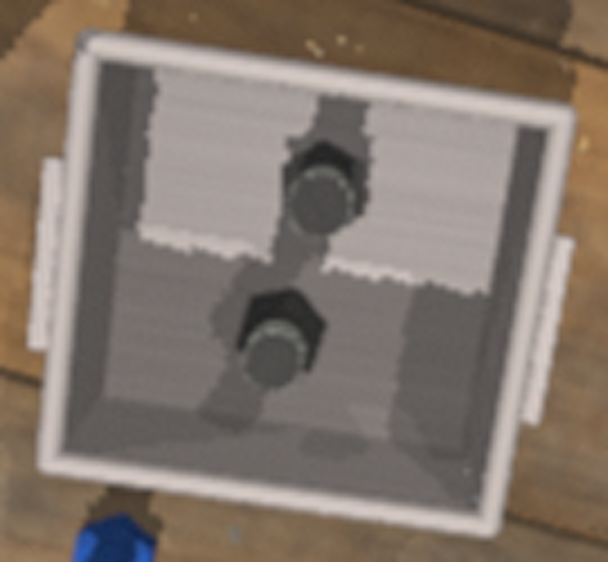

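The crop confirms it: the far bolt's top is at crop (320,201) and the near bolt's at (273,354).

Run:
```python
from h import *
f=load('w1')
P=lambda u,v,z:onz(f,250+u/4.5-.4,76+v/4.5-.4,z)
p=np.array([P(u,v,.085)[:2] for u,v in[(80,32),(575,108),(497,535),(40,470)]]); print(p,p.mean(0),np.linalg.norm(p-np.roll(p,-1,0),axis=1),[np.arctan2(*(p[(i+1)%4]-p[i])[::-1]).round(3) for i in range(4)])
for u,v,z in[(320,201,.084),(273,354,.064),(273,354,.084),(320,201,.064),(322,185,.016),(281,330,.016)]: print(P(u,v,z))
p=np.array([onz(f,u,v,.044)[:2] for u,v in[(258,42),(208,120),(117,59)]]);print('tray',p,(p[0]+p[2])/2, p[0]-p[1],p[1]-p[2])
```

```text
[[ 0.55222892 -0.08211578]
 [ 0.56974629 -0.20592762]
 [ 0.45763066 -0.22193106]
 [ 0.44015274 -0.09773343]] [ 0.50493965 -0.15192697] [0.12504491 0.11325204 0.1254214  0.1131591 ] [np.float64(-1.43), np.float64(-3.0), np.float64(1.711), np.float64(0.138)]
[ 0.52961029 -0.15068039  0.084     ]
[ 0.4846168  -0.14971411  0.064     ]
[ 0.48812853 -0.14971059  0.084     ]
[ 0.52819918 -0.15073301  0.064     ]
[ 0.52948629 -0.15013441  0.016     ]
[ 0.48406415 -0.15009146  0.016     ]
tray [[ 0.59328307 -0.0536597 ]
 [ 0.48661988 -0.01287453]
 [ 0.52685852  0.10627764]] [0.56007079 0.02630897] [ 0.10666318 -0.04078517] [-0.04023864 -0.11915217]
```

>>> {"api": "move_arm", "payload": {
  "increments": [10, -20, -10, 0, 1, 15, -30, -10, 0, 1, 17, -34, -5, 0, 1, 17, -34, 0, 0, 1, 17, -34, 0, 0, 1, 17, -34, 0, 0, 1, 17, -34, 0, 0, 1, 17, -34, 0, 0, 1]
}}

```text
time: 2.15
tool_pos: [0.5361, 0.1076, 0.3802]
tool_rot: [0.0, 0.99, 0.139, -0.0]
contact_force: [0.9, -0.4, 0.4]
gripper_width: 0.998
grasp_force: 0.0
```

>>> {"api": "move_arm", "payload": {
  "increments": [17, -34, 0, 0, 1, 17, -34, 0, 0, 1, 17, -34, 0, 0, 1, 15, -30, 0, 0, 1, 11, -22, 0, 0.11, 1, 0, 0, 0, 0, 1, 0, 0, 0, 0, 1]
}}

```text
time: 2.73
tool_pos: [0.5675, 0.2761, 0.3795]
tool_rot: [0.001, 0.996, 0.087, -0.001]
contact_force: [-0.4, 0.4, -0.0]
gripper_width: 1.002
grasp_force: 0.0
```

Run:
```python
from h import *
f=grab('wrist','w2'); s=f['state']; print(s['time'],s['tool_pos'],s['tool_rot'],s['joint_pos'])
u,v=proj(f,(.566,.28,.151)); print(u,v); u=int(np.clip(u-90,0,460));v=int(np.clip(v-65,0,270)); print(u,v)
cv2.imwrite('pics/m3.png',cv2.resize(f['image'][v:v+130,u:u+180],None,fx=4.4,fy=4.4,interpolation=cv2.INTER_CUBIC))
```

```text
2.7333 [0.56750301 0.27606738 0.37948423] [ 5.80396856e-04  9.96247760e-01  8.65423406e-02 -6.98110391e-04] [ 3.35234910e-01  2.40802217e-02  1.42994703e+00 -7.87109250e-04
  1.68920427e+00  1.73263736e+00]
320.97106056906085 168.62858255828735
230 103
```

View pics/m3.png

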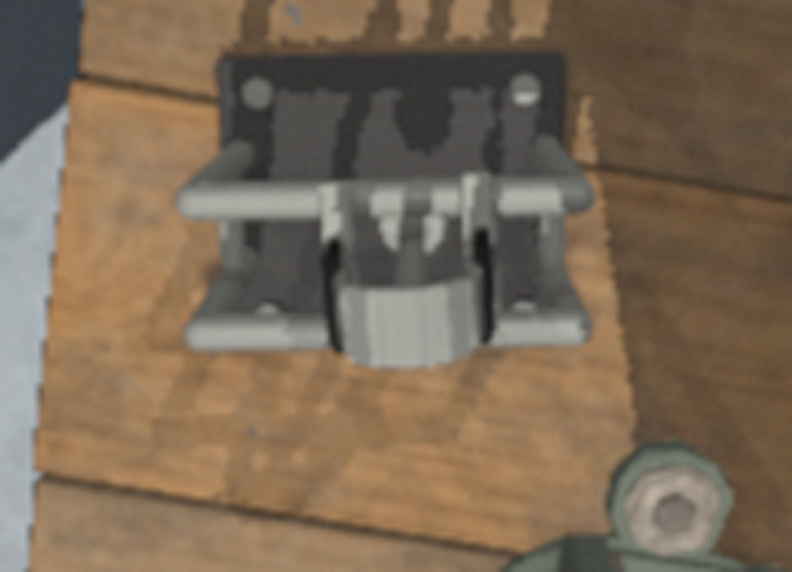

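The crop shows the stand with its two rods (rows ~198 and ~332), and the tongs' bow (about 340–478, 280–365) with black plates on both sides.

Run:
```python
from h import *
f=load('w2')
P=lambda u,v,z:onz(f,230+u/4.4-.4,103+v/4.4-.4,z)
a=[P(178,201,.112),P(593,195,.112),P(186,333,.112),P(592,328,.112)]
for i in a: print(i)
print('c',np.mean(a,0)); d=a[0]-a[1]; e=a[2]-a[3]; print([np.arctan2(-q[0],q[1]) for q in(d,e)], np.linalg.norm(d),np.linalg.norm(e),np.linalg.norm(a[0]-a[2]))
for n,u,v,z in[('bow c',409,322,.193),('bow L',340,320,.185),('bow R',478,320,.185),('plate L',322,290,.165),('plateR',497,290,.165),('bow near',409,365,.193),('bow far',409,283,.193)]: print(n,P(u,v,z))
b=[P(219,55,.008),P(566,55,.008)]; print(b, np.linalg.norm(b[0]-b[1]))
```

```text
[0.57143345 0.34216551 0.112     ]
[0.59202892 0.23327094 0.112     ]
[0.53580952 0.33555231 0.112     ]
[0.55630874 0.22606014 0.112     ]
c [0.56389516 0.28426223 0.112     ]
[np.float64(0.1869242153228414), np.float64(0.18507833708022484)] 0.11082509174087811 0.11139457747445092 0.0362325739821689
bow c [0.56834798 0.2782825  0.193     ]
bow L [0.56428604 0.2932512  0.185     ]
bow R [0.56955969 0.26297275 0.185     ]
plate L [0.56587837 0.2988801  0.165     ]
plateR [0.57294227 0.2583259  0.165     ]
bow near [0.55882596 0.27665213 0.193     ]
bow far [0.57683884 0.27973633 0.193     ]
[array([0.6028712 , 0.34920509, 0.008     ]), array([0.6224346 , 0.23693881, 0.008     ])] 0.11395807264048935
```

>>> {"api": "move_arm", "payload": {
  "increments": [-1, -3, 30, -0.012, 1, 0, 0, 38, 0, 1, 0, 0, 38, 0, 1, 0, 0, 38, 0, 1, 0, 0, 34, 0, 1, 0, 0, 25, 0, 1, 0, 0, 15, 0, 1, 0, 0, 10, 0, 0.7]
}}

```text
time: 3.45
tool_pos: [0.5651, 0.2772, 0.1502]
tool_rot: [0.001, 0.996, 0.091, -0.001]
contact_force: [-0.1, 0.1, -0.1]
gripper_width: 0.885
grasp_force: 0.0
```

>>> {"api": "move_arm", "payload": {
  "increments": [0, 0, 0, 0, 0.6, 0, 0, 0, 0, 0.6, 0, 0, 0, 0, 0.6, 0, 0, 0, 0, 0.6]
}}

```text
time: 3.78
tool_pos: [0.5672, 0.2797, 0.155]
tool_rot: [-0.0, 0.996, 0.092, 0.002]
contact_force: [-0.1, -0.2, -0.4]
gripper_width: 0.597
grasp_force: 0.0
```

Run:
```python
from h import *
f=grab('wrist','w3'); s=f['state']; print(s['time'],s['tool_pos'],s['tool_rot'],s['contact_force'],s['gripper_width'],s['grasp_force'])
```

```text
3.7833 [0.56716011 0.27970787 0.1550195 ] [-4.99811429e-04  9.95774201e-01  9.18110118e-02  2.05633314e-03] [-0.1305621  -0.1690903  -0.41341858] 0.5965198794686617 0.0
```

View pics/w3.png

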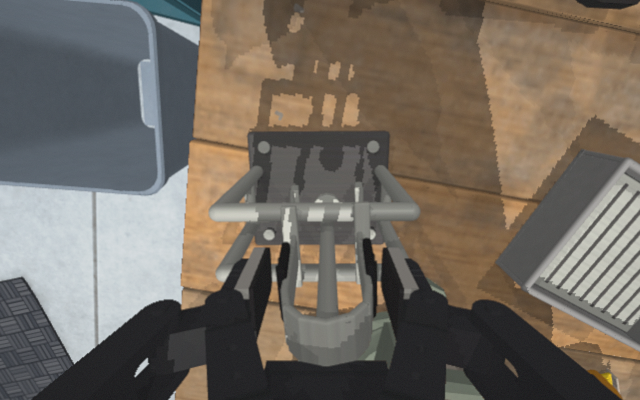

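The fingers straddle the two black plates (278 and 374) symmetrically. I'll close lightly.

>>> {"api": "move_arm", "payload": {
  "increments": [0, 0, 0, 0, 0.47, 0, 0, 0, 0, 0.47, 0, 0, 0, 0, 0.47, 0, 0, 0, 0, 0.45, 0, 0, 0, 0, 0.45, 0, 0, 0, 0, 0.45]
}}

```text
time: 4.33
tool_pos: [0.5667, 0.2797, 0.1544]
tool_rot: [-0.0, 0.996, 0.092, 0.001]
contact_force: [-1.5, -0.9, 5.3]
gripper_width: 0.455
grasp_force: 8.6
```

>>> {"api": "move_arm", "payload": {
  "increments": [0, 0, -5, 0, 0.45, 0, 0, -15, 0, 0.45, 0, 0, -25, 0, 0.45, 0, 0, -30, 0, 0.45, 0, 0, -30, 0, 0.45, 0, 0, -30, 0, 0.45, 0, 0, -30, 0, 0.45, 0, 0, -20, 0, 0.45]
}}

```text
time: 5.0
tool_pos: [0.566, 0.2795, 0.3418]
tool_rot: [-0.001, 0.996, 0.092, 0.002]
contact_force: [-0.1, -0.2, -0.7]
gripper_width: 0.451
grasp_force: 6.8
```

>>> {"api": "move_arm", "payload": {
  "increments": [0, 0, -10, 0, 0.45, 0, 0, 0, 0, 0.45, 0, 0, 0, 0, 0.45, 0, 0, 0, 0, 0.45]
}}

```text
time: 5.33
tool_pos: [0.565, 0.2791, 0.3447]
tool_rot: [0.0, 0.996, 0.092, -0.002]
contact_force: [0.4, -0.4, -2.0]
gripper_width: 0.453
grasp_force: 6.8
```

Run:
```python
from h import *
for i in range(3):
    f=grab('wrist','w4'); s=f['state']; print(s['time'],s['tool_pos'],s['tool_rot'],s['contact_force'],s['gripper_width'],s['grasp_force'])
p=s['tool_pos']; r=R(s['tool_rot'])
for d in [.042,-.126+.0,-.135]: print(proj(f,p+r@[0,0,-d]))
for y in(-.022,.022):
  for x in(-.008,.008): print(x,y,proj(f,p+r@[x,y,.135]))
```

```text
5.3333 [0.56503426 0.27905817 0.344744  ] [ 4.72357618e-04  9.95779330e-01  9.17584442e-02 -1.92128231e-03] [ 0.40948653 -0.35853001 -2.04467502] 0.45301335483692085 6.80810095713241
5.3833 [0.5649415  0.2790379  0.34434792] [ 5.54690627e-04  9.95777357e-01  9.17719211e-02 -2.24980516e-03] [-0.4779459  -0.61645393 -1.16808176] 0.4516635529374315 6.808345574136183
5.4333 [0.56499499 0.2790722  0.34446247] [ 5.54913481e-04  9.95777066e-01  9.17769811e-02 -2.17067585e-03] [-0.05018735  0.31882893 -0.67852805] 0.4502131563192406 6.808389514844748
[322.30923725 353.72446408]
[324.63637686 195.29816243]
[324.68293438 192.12974976]
-0.008 -0.022 [297.75934403 201.56384605]
0.008 -0.022 [297.24764722 182.5602437 ]
-0.008 0.022 [351.64524515 201.53452407]
0.008 0.022 [352.08481647 182.52834108]
```

View pics/w4.png

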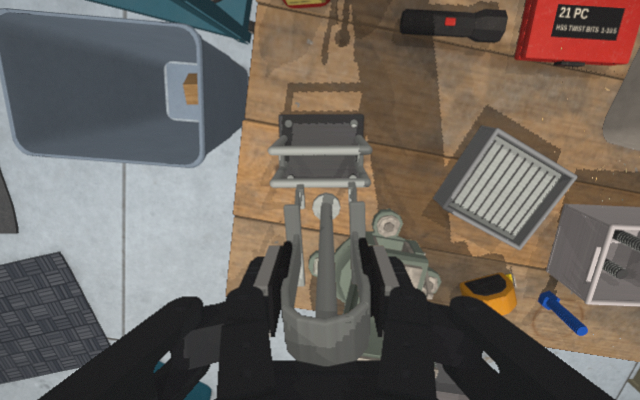

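The tongs are held straight, with tips at about (300,190) and (353,190) as predicted. Next is the tub.

>>> {"api": "move_arm", "payload": {
  "increments": [-3, 12, 0, 0, 0.45, -6, 22, 0, 0, 0.45, -9, 32, 0, 0, 0.45, -9, 34, 0, 0, 0.45, -10, 36, 0, 0, 0.45, -10, 36, 0, 0, 0.45, -10, 36, 0, 0, 0.45, -10, 36, 0, 0, 0.45]
}}

```text
time: 6.15
tool_pos: [0.5435, 0.0249, 0.3468]
tool_rot: [0.0, 0.996, 0.092, -0.0]
contact_force: [0.6, -0.3, -1.4]
gripper_width: 0.452
grasp_force: 6.8
```

>>> {"api": "move_arm", "payload": {
  "increments": [-10, 36, 0, 0, 0.45, -10, 36, 0, 0, 0.45, -9, 34, 0, 0, 0.45, -8, 30, 0, 0, 0.45, -6, 22, 0, 0, 0.45, -3, 14, 0, 0.044, 0.45, 0, 0, 0, 0, 0.45, 0, 0, 0, 0, 0.45]
}}

```text
time: 6.82
tool_pos: [0.5304, -0.1507, 0.3469]
tool_rot: [-0.0, 0.998, 0.069, -0.0]
contact_force: [-0.5, 0.3, -1.3]
gripper_width: 0.451
grasp_force: 6.8
```

>>> {"api": "move_arm", "payload": {
  "increments": [0, 0, 20, 0, 0.45, 0, 0, 12, 0, 0.45, 0, 0, 0, 0, 0.45, 0, 0, 0, 0, 0.45, 0, 0, 0, 0, 0.45]
}}

```text
time: 7.23
tool_pos: [0.5309, -0.1496, 0.3157]
tool_rot: [-0.0, 0.998, 0.07, 0.0]
contact_force: [0.9, 0.6, -1.2]
gripper_width: 0.454
grasp_force: 6.8
```

Run:
```python
from h import *
f=grab('wrist','w5'); s=f['state']; print(s['time'],s['tool_pos'],s['tool_rot'],s['contact_force'],s['gripper_width'],s['grasp_force'])
p=s['tool_pos']; r=R(s['tool_rot'])
print('err',r.T@(np.array([.5295,-.1503,.184])-p))
print(proj(f,p+r@[0,0,.135]),proj(f,(.5295,-.1503,.084)),proj(f,(.4844,-.15,.064)))
cv2.imwrite('pics/m5.png',cv2.resize(f['image'][100:260,220:420],None,fx=3.75,fy=3.75,interpolation=cv2.INTER_CUBIC))
```

```text
7.2333 [ 0.53089042 -0.14964742  0.31567894] [-2.34183201e-05  9.97519324e-01  7.03931032e-02  9.20681194e-05] [ 0.88650172  0.55978838 -1.21045687] 0.45374151019101594 6.806180285930168
err [-0.00149291  0.00045529  0.13167865]
[324.63546686 192.18626757] [325.42791204 168.99206872] [319.90779751 202.4319585 ]
```

View pics/m5.png

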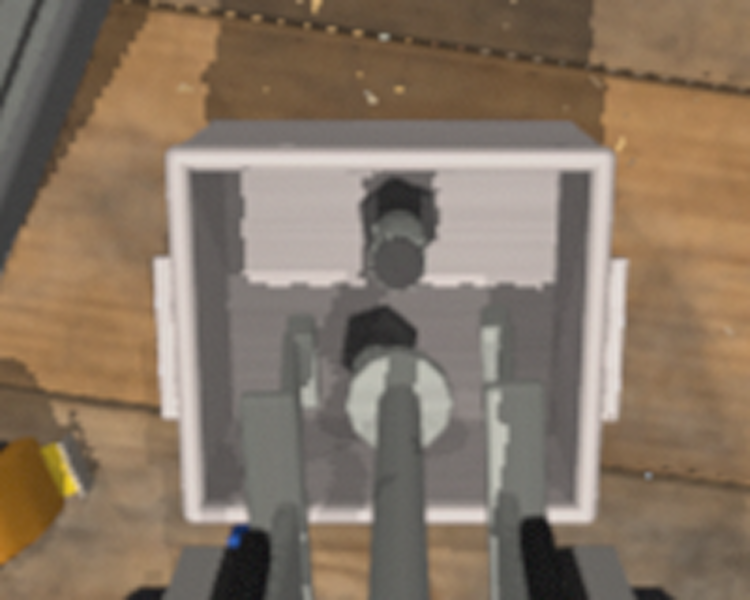

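The long bolt's top is at crop (399,262) = (326,169.5), against a prediction of (325.4,169). The tips are centred at column 399 too. I'll descend over it.

>>> {"api": "move_arm", "payload": {
  "increments": [-2, 0, 10, 0, 0.45, 0, 0, 25, 0, 0.45, 0, 0, 30, 0, 0.45, 0, 0, 25, 0, 0.45, 0, 0, 15, 0, 0.45, 0, 0, 8, 0, 0.45, 0, 0, 0, 0, 0.45, 0, 0, 0, 0, 0.45]
}}

```text
time: 7.95
tool_pos: [0.5289, -0.1507, 0.2028]
tool_rot: [0.0, 0.998, 0.07, 0.0]
contact_force: [-0.1, -0.3, 0.0]
gripper_width: 0.452
grasp_force: 6.8
```

>>> {"api": "move_arm", "payload": {
  "increments": [0, 0, 2, 0, 0.45, 0, 0, 2, 0, 0.45, 0, 0, 2, 0, 0.45, 0, 0, 1, 0, 0.45, 0, 0, 0, 0, 0.45, 0, 0, 0, 0, 0.45]
}}

```text
time: 8.45
tool_pos: [0.5287, -0.1506, 0.1954]
tool_rot: [0.0, 0.998, 0.07, 0.0]
contact_force: [-0.2, -0.5, -1.4]
gripper_width: 0.453
grasp_force: 6.8
```

>>> {"api": "move_arm", "payload": {
  "increments": [0, 0, 2, 0, 0.45, 0, 0, 1, 0, 0.45, 0, 0, 1, 0, 0.45, 0, 0, 0, 0, 0.45, 0, 0, 0, 0, 0.45]
}}

```text
time: 8.87
tool_pos: [0.5286, -0.1506, 0.1912]
tool_rot: [-0.0, 0.998, 0.07, -0.0]
contact_force: [0.3, -0.5, -1.0]
gripper_width: 0.45
grasp_force: 6.8
```

>>> {"api": "move_arm", "payload": {
  "increments": [0, 0, 1, 0, 0.45, 0, 0, 1, 0, 0.45, 0, 0, 0, 0, 0.45, 0, 0, 0, 0, 0.45]
}}

```text
time: 9.2
tool_pos: [0.5287, -0.1506, 0.1892]
tool_rot: [-0.0, 0.998, 0.07, -0.0]
contact_force: [-0.7, 0.8, -1.5]
gripper_width: 0.452
grasp_force: 6.8
```

>>> {"api": "move_arm", "payload": {
  "increments": [0, 0, 1, 0, 0.45, 0, 0, 0, 0, 0.45, 0, 0, 0, 0, 0.45]
}}

```text
time: 9.45
tool_pos: [0.5287, -0.1506, 0.1882]
tool_rot: [-0.0, 0.998, 0.07, -0.0]
contact_force: [0.9, -1.0, -0.7]
gripper_width: 0.449
grasp_force: 6.8
```

>>> {"api": "move_arm", "payload": {
  "increments": [0, 0, 1, 0, 0.45, 0, 0, 0, 0, 0.45, 0, 0, 0, 0, 0.45]
}}

```text
time: 9.7
tool_pos: [0.5287, -0.1506, 0.1872]
tool_rot: [-0.0, 0.998, 0.07, -0.0]
contact_force: [0.5, -0.1, -1.2]
gripper_width: 0.447
grasp_force: 6.8
```

>>> {"api": "move_arm", "payload": {
  "increments": [0, 0, 1, 0, 0.45, 0, 0, 0, 0, 0.45, 0, 0, 0, 0, 0.45]
}}

```text
time: 9.95
tool_pos: [0.5291, -0.1508, 0.187]
tool_rot: [0.0, 0.998, 0.07, 0.0]
contact_force: [0.3, -0.7, 1.1]
gripper_width: 0.454
grasp_force: 6.3
```

>>> {"api": "move_arm", "payload": {
  "increments": [0, 0, 1, 0, 0.45, 0, 0, 0, 0, 0.45, 0, 0, 0, 0, 0.45]
}}

```text
time: 10.2
tool_pos: [0.5295, -0.151, 0.1868]
tool_rot: [0.001, 0.998, 0.07, 0.001]
contact_force: [-0.6, -0.9, 6.1]
gripper_width: 0.449
grasp_force: 5.5
```

Contact with the stop came at TCP z ≈ 0.187, as expected. I'll back off slightly and close gradually.

>>> {"api": "move_arm", "payload": {
  "increments": [0, 0, -2, 0, 0.43, 0, 0, 0, 0, 0.42, 0, 0, 0, 0, 0.41, 0, 0, 0, 0, 0.4, 0, 0, 0, 0, 0.39, 0, 0, 0, 0, 0.38]
}}

```text
time: 10.7
tool_pos: [0.5284, -0.1505, 0.1867]
tool_rot: [-0.0, 0.998, 0.07, -0.0]
contact_force: [0.7, 0.3, -2.4]
gripper_width: 0.388
grasp_force: 33.5
```

>>> {"api": "move_arm", "payload": {
  "increments": [0, 0, 0, 0, 0.36, 0, 0, 0, 0, 0.33, 0, 0, 0, 0, 0.3, 0, 0, 0, 0, 0.3]
}}

```text
time: 11.03
tool_pos: [0.5286, -0.1505, 0.1871]
tool_rot: [-0.0, 0.998, 0.07, -0.0]
contact_force: [0.5, 0.4, -2.7]
gripper_width: 0.378
grasp_force: 59.2
```

>>> {"api": "move_arm", "payload": {
  "increments": [0, 0, -4, 0, 0.3, 0, 0, -10, 0, 0.3, 0, 0, -16, 0, 0.3, 0, 0, -22, 0, 0.3, 0, 0, -24, 0, 0.3, 0, 0, -24, 0, 0.3, 0, 0, -20, 0, 0.3, 0, 0, -12, 0, 0.3]
}}

```text
time: 11.7
tool_pos: [0.5296, -0.151, 0.3238]
tool_rot: [0.001, 0.998, 0.07, 0.002]
contact_force: [0.9, -0.2, -1.2]
gripper_width: 0.381
grasp_force: 59.3
```

>>> {"api": "move_arm", "payload": {
  "increments": [0, 0, -6, 0, 0.3, 0, 0, 0, 0, 0.3, 0, 0, 0, 0, 0.3]
}}

```text
time: 11.95
tool_pos: [0.5285, -0.1505, 0.3246]
tool_rot: [-0.0, 0.998, 0.07, -0.0]
contact_force: [0.1, 0.7, -2.2]
gripper_width: 0.378
grasp_force: 59.3
```

Run:
```python
from h import *
f=grab('wrist','w6'); s=f['state']; print(s['time'],s['tool_pos'],s['tool_rot'],s['contact_force'],s['gripper_width'],s['grasp_force'])
p=s['tool_pos']; r=R(s['tool_rot'])
d=np.array([.5615,.030,0])-p; print('tray err',r.T@d)
b=cv2.resize(f['image'][100:260,220:420],None,fx=3,fy=3,interpolation=cv2.INTER_CUBIC)
t=grab('scene','s6')['image']; u,v=map(int,proj(load('s6'),p-np.array([0,0,.13]))); print(u,v)
c=cv2.resize(t[v-80:v+80,max(u-30,0):u+36],None,fx=3,fy=3,interpolation=cv2.INTER_CUBIC)
cv2.imwrite('pics/m6.png',np.hstack([b,c]))
```

```text
11.95 [ 0.52847377 -0.15051003  0.32460387] [-2.29329906e-04  9.97557709e-01  6.98452318e-02 -4.57173163e-04] [ 0.13784305  0.69979653 -2.22437829] 0.37847135396745235 59.31777500314638
tray err [ 0.05814365 -0.1739774   0.32464358]
335 256
```

View pics/m6.png

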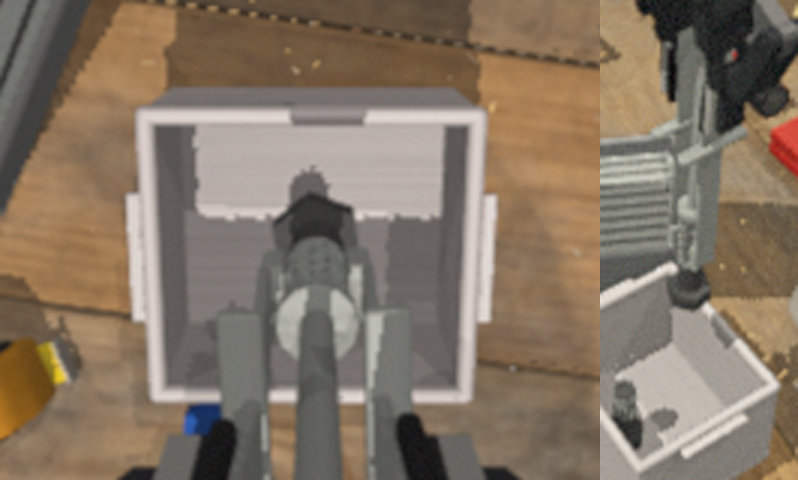

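The bolt hangs upright in the tongs (left: head at (312,215); right: head at (690,290)), and the short bolt still stands in the tub. Next is the tray.

>>> {"api": "move_arm", "payload": {
  "increments": [4, -12, 0, 0, 0.3, 8, -24, 0, 0, 0.3, 11, -33, 0, 0, 0.3, 12, -36, 0, 0, 0.3, 11, -33, 0, 0, 0.3, 8, -24, 0, 0, 0.3, 4, -12, 0, 0, 0.3, 0, 0, 0, 0, 0.3]
}}

```text
time: 12.72
tool_pos: [0.5616, 0.0327, 0.3242]
tool_rot: [-0.001, 0.997, 0.072, -0.001]
contact_force: [0.2, 0.1, -2.2]
gripper_width: 0.38
grasp_force: 59.6
```

>>> {"api": "move_arm", "payload": {
  "increments": [0, 0, 10, 0, 0.3, 0, 0, 20, 0, 0.3, 0, 0, 25, 0, 0.3, 0, 0, 20, 0, 0.3, 0, 0, 12, 0, 0.3, 0, 0, 8, 0, 0.3, 0, 0, 0, 0, 0.3, 0, 0, 0, 0, 0.3]
}}

```text
time: 13.38
tool_pos: [0.562, 0.0292, 0.2306]
tool_rot: [0.0, 0.998, 0.069, 0.0]
contact_force: [0.3, -0.1, -2.0]
gripper_width: 0.381
grasp_force: 59.6
```

Run:
```python
from h import *
f=grab('wrist','w7'); s=f['state']; print(s['time'],s['tool_pos'],s['tool_rot'],s['contact_force'],s['gripper_width'],s['grasp_force'])
```

```text
13.3833 [0.56203651 0.02921039 0.23057187] [7.81084581e-05 9.97589192e-01 6.93958928e-02 8.89905186e-05] [ 0.33005062 -0.06293048 -1.97925827] 0.3805808540612073 59.648637471254915
```

View pics/w7.png

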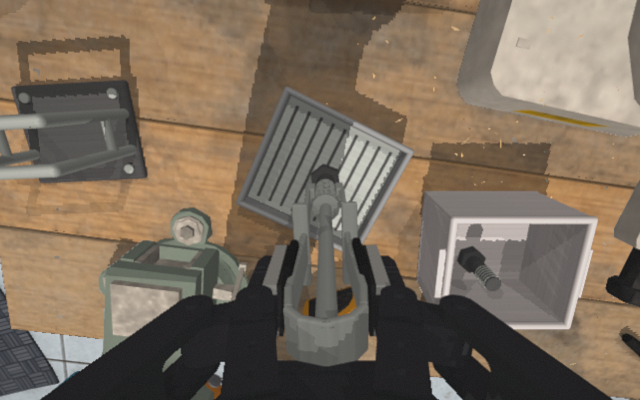

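The bolt head (325,172) hangs over the middle of the grate. That made 11 pictures viewed, one over the limit of 10, so I'll view no more. From here I'll work by force only and feel for the grate.

>>> {"api": "move_arm", "payload": {
  "increments": [0, 0, 3, 0, 0.3, 0, 0, 2, 0, 0.3, 0, 0, 1, 0, 0.3, 0, 0, 1, 0, 0.3, 0, 0, 0, 0, 0.3, 0, 0, 0, 0, 0.3]
}}

```text
time: 13.93
tool_pos: [0.5619, 0.0298, 0.2233]
tool_rot: [0.0, 0.998, 0.07, -0.0]
contact_force: [0.3, 0.2, -1.9]
gripper_width: 0.38
grasp_force: 59.6
```

>>> {"api": "move_arm", "payload": {
  "increments": [0, 0, 1, 0, 0.3, 0, 0, 1, 0, 0.3, 0, 0, 0, 0, 0.3]
}}

```text
time: 14.18
tool_pos: [0.5618, 0.0298, 0.221]
tool_rot: [-0.0, 0.998, 0.07, -0.0]
contact_force: [0.6, 0.4, -1.5]
gripper_width: 0.377
grasp_force: 59.6
```

>>> {"api": "move_arm", "payload": {
  "increments": [0, 0, 1, 0, 0.3, 0, 0, 1, 0, 0.3, 0, 0, 0, 0, 0.3]
}}

```text
time: 14.43
tool_pos: [0.5618, 0.0298, 0.219]
tool_rot: [-0.0, 0.998, 0.07, -0.0]
contact_force: [-0.9, -0.0, -2.7]
gripper_width: 0.382
grasp_force: 59.6
```

>>> {"api": "move_arm", "payload": {
  "increments": [0, 0, 1, 0, 0.3, 0, 0, 1, 0, 0.3, 0, 0, 0, 0, 0.3]
}}

```text
time: 14.68
tool_pos: [0.5618, 0.0298, 0.217]
tool_rot: [-0.0, 0.998, 0.07, -0.0]
contact_force: [0.3, 0.6, -2.7]
gripper_width: 0.379
grasp_force: 59.6
```

>>> {"api": "move_arm", "payload": {
  "increments": [0, 0, 1, 0, 0.3, 0, 0, 1, 0, 0.3, 0, 0, 0, 0, 0.3]
}}

```text
time: 14.93
tool_pos: [0.5618, 0.0298, 0.215]
tool_rot: [-0.0, 0.998, 0.07, -0.0]
contact_force: [-0.3, 0.7, -1.4]
gripper_width: 0.381
grasp_force: 59.6
```

>>> {"api": "move_arm", "payload": {
  "increments": [0, 0, 1, 0, 0.3, 0, 0, 1, 0, 0.3, 0, 0, 0, 0, 0.3]
}}

```text
time: 15.18
tool_pos: [0.5618, 0.0298, 0.213]
tool_rot: [-0.0, 0.998, 0.07, -0.0]
contact_force: [0.4, 0.1, -2.4]
gripper_width: 0.381
grasp_force: 59.6
```

>>> {"api": "move_arm", "payload": {
  "increments": [0, 0, 1, 0, 0.3, 0, 0, 1, 0, 0.3, 0, 0, 0, 0, 0.3]
}}

```text
time: 15.43
tool_pos: [0.5623, 0.0298, 0.2122]
tool_rot: [0.0, 0.998, 0.07, 0.001]
contact_force: [-0.6, 0.8, 0.7]
gripper_width: 0.379
grasp_force: 59.9
```

>>> {"api": "move_arm", "payload": {
  "increments": [0, 0, 1, 0, 0.3, 0, 0, 0, 0, 0.3, 0, 0, 0, 0, 0.3]
}}

```text
time: 15.68
tool_pos: [0.5627, 0.0297, 0.2121]
tool_rot: [0.0, 0.998, 0.07, 0.001]
contact_force: [-1.3, 0.3, 5.8]
gripper_width: 0.378
grasp_force: 60.2
```

The grate is felt at TCP z 0.212 (grate top ≈ 29 mm). I'll unload and release slowly.

>>> {"api": "move_arm", "payload": {
  "increments": [0, 0, -1, 0, 0.3, 0, 0, 0, 0, 0.37, 0, 0, 0, 0, 0.38, 0, 0, 0, 0, 0.385, 0, 0, 0, 0, 0.39, 0, 0, 0, 0, 0.395, 0, 0, 0, 0, 0.4, 0, 0, 0, 0, 0.41]
}}

```text
time: 16.35
tool_pos: [0.5622, 0.0297, 0.2119]
tool_rot: [0.0, 0.998, 0.07, 0.001]
contact_force: [-0.5, -0.5, 6.3]
gripper_width: 0.411
grasp_force: 10.8
```

>>> {"api": "move_arm", "payload": {
  "increments": [0, 0, 0, 0, 0.42, 0, 0, 0, 0, 0.43, 0, 0, 0, 0, 0.44, 0, 0, 0, 0, 0.45, 0, 0, 0, 0, 0.45, 0, 0, 0, 0, 0.45]
}}

```text
time: 16.85
tool_pos: [0.5623, 0.0298, 0.2121]
tool_rot: [0.0, 0.998, 0.07, 0.001]
contact_force: [-0.8, 0.6, 5.6]
gripper_width: 0.452
grasp_force: 5.3
```

>>> {"api": "move_arm", "payload": {
  "increments": [0, 0, -1, 0, 0.45, 0, 0, -1, 0, 0.45, 0, 0, -1, 0, 0.45, 0, 0, -2, 0, 0.45, 0, 0, 0, 0, 0.45, 0, 0, 0, 0, 0.45]
}}

```text
time: 17.35
tool_pos: [0.5617, 0.0298, 0.2159]
tool_rot: [-0.0, 0.998, 0.07, -0.0]
contact_force: [1.0, -0.2, -1.3]
gripper_width: 0.449
grasp_force: 6.6
```

Run:
```python
from h import *
f=grab('wrist','w8'); s=f['state']; print(s['time'],s['tool_pos'],s['tool_rot'],s['contact_force'],s['gripper_width'],s['grasp_force'])
```

```text
17.35 [0.56167457 0.02978845 0.21588235] [-6.32979817e-05  9.97558060e-01  6.98410690e-02 -3.70498744e-04] [ 0.98574103 -0.23033601 -1.2869831 ] 0.4494042307987367 6.558277979493141
```

The load is back to tongs only. I'll go straight up.

>>> {"api": "move_arm", "payload": {
  "increments": [0, 0, -4, 0, 0.45, 0, 0, -7, 0, 0.45, 0, 0, -10, 0, 0.45, 0, 0, -15, 0, 0.45, 0, 0, -20, 0, 0.45, 0, 0, -30, 0, 0.45, 0, 0, -25, 0, 0.45, 0, 0, -15, 0, 0.45]
}}

```text
time: 18.07
tool_pos: [0.5629, 0.0297, 0.3475]
tool_rot: [0.0, 0.998, 0.07, 0.003]
contact_force: [0.1, -0.3, -1.0]
gripper_width: 0.454
grasp_force: 6.6
```

>>> {"api": "move_arm", "payload": {
  "increments": [0, 0, -4, 0, 0.45, 0, 0, 0, 0, 0.45, 0, 0, 0, 0, 0.45]
}}

```text
time: 18.32
tool_pos: [0.5615, 0.0298, 0.3451]
tool_rot: [-0.0, 0.998, 0.07, -0.001]
contact_force: [-0.2, 0.2, -1.0]
gripper_width: 0.45
grasp_force: 6.6
```

Run:
```python
from h import *
f=grab('wrist','w9'); s=f['state']; print(s['time'],s['tool_pos'],s['tool_rot'],s['contact_force'],s['gripper_width'],s['grasp_force'])
# bolt check by numbers, not by eye: change in scene vs. start, and expected top/base pixels
g=grab('scene','s9'); a=load('scene')
d=cv2.absdiff(g['image'],a['image']).max(2)
t=proj(g,(.562,.0298,.109));b=proj(g,(.562,.0298,.03)); print(t,b)
x0,y0=int(t[0])-25,int(t[1])-15
m=(cv2.medianBlur(d,3)>30)[y0:y0+70,x0:x0+50]
for r,row in enumerate(m[::2]): print(y0+2*r,''.join('#' if c else '.' for c in row))
p=s['tool_pos'];r=R(s['tool_rot'])
# tongs home pose relative
tgt=np.array([.5665,.2795,.345]); print(x0,'d tool',(r.T@(tgt-p)*1000).round(1))
```

```text
18.3167 [0.56153825 0.02980235 0.34511238] [-1.28024055e-04  9.97557407e-01  6.98464485e-02 -8.22982894e-04] [-0.23522225  0.24879917 -1.02521195] 0.4495933014503989 6.561093181371689
[310.45464112 222.6518017 ] [310.4708149  245.46700263]
207 ..................................................
209 ..................................................
211 ..................................................
213 ..................................................
215 ..................................................
217 ..................................................
219 ..................................................
221 ........................#####...........##########
223 ........#####################...............######
225 ###########....................................###
227 #.......................####....................##
229 ##......####################......................
231 ##...################.####.#......................
233 ##...############.......####......................
235 ##....######............#####.....................
237 #.....##...............######..
[... 410 characters left out ...]
.##.....#########################################
255 ..##....##########################################
257 ..##....#######################################...
259 ...##....############################.............
261 ..####..#####################.....................
263 ##########........................................
265 ####..............................................
267 ####..............................................
269 ####..............................................
271 ####..............................................
273 #####.............................................
275 ################..................................
285 d tool [ 3.970e+01 -2.466e+02  1.000e-01]
```

The image difference shows the bolt standing vertical where expected (top at (311,221), head at (311,245)). I'll return to the stand.

>>> {"api": "move_arm", "payload": {
  "increments": [2, -14, 0, 0, 0.45, 5, -28, 0, 0, 0.45, 6, -38, 0, 0, 0.45, 6, -39, 0, 0, 0.45, 6, -39, 0, 0, 0.45, 6, -37, 0, 0, 0.45, 5, -30, 0, 0, 0.45, 3, -21, 0, -0.044, 0.45]
}}

```text
time: 19.08
tool_pos: [0.5652, 0.2815, 0.3438]
tool_rot: [0.0, 0.996, 0.093, -0.002]
contact_force: [0.4, 0.1, -1.2]
gripper_width: 0.454
grasp_force: 6.6
```

>>> {"api": "move_arm", "payload": {
  "increments": [0, 0, 0, 0, 0.45, 0, 0, 0, 0, 0.45, 0, 0, 0, 0, 0.45, 0, 0, 0, 0, 0.45]
}}

```text
time: 19.42
tool_pos: [0.5662, 0.2776, 0.3456]
tool_rot: [0.0, 0.996, 0.091, -0.001]
contact_force: [-0.4, -0.7, -0.0]
gripper_width: 0.445
grasp_force: 6.6
```

Run:
```python
from h import *
f=grab('wrist','w10'); s=f['state']; print(s['time'],s['tool_pos'],s['tool_rot'],s['contact_force'],s['gripper_width'])
p=s['tool_pos'];r=R(s['tool_rot']); print('yaw',np.arctan2(r[1,0],r[0,0]),(r.T@(np.array([.566,.2797,.1545])-p)*1000).round(1))
# tongs vs picture just after the lift (same hand pose => small shift)
a=cv2.cvtColor(load('w4')['image'],6)[185:330,275:385];b=cv2.cvtColor(f['image'],6)
for n,(y0,y1,x0,x1) in dict(bow=(300,352,285,370),foot=(195,220,310,342),tipL=(182,204,288,308),tipR=(182,204,345,362)).items():
    t=cv2.cvtColor(load('w4')['image'],6)[y0:y1,x0:x1]; w=b[y0-12:y1+12,x0-12:x1+12]; m=cv2.matchTemplate(w,t,5); _,v,_,l=cv2.minMaxLoc(m); print(n,round(v,2),l[0]-12,l[1]-12)
```

```text
19.4167 [0.56624465 0.27764662 0.3455525 ] [ 3.42277298e-04  9.95855288e-01  9.09492703e-02 -5.98028112e-04] [-0.44406295 -0.67987594 -0.03917882] 0.4452741450308772
yaw 0.18214993343390495 [  0.4  -2.2 191.1]
bow 0.94 0 0
foot 0.98 0 1
tipL 0.91 0 1
tipR 0.85 1 1
```

The tongs sit unchanged in the hand. I'll lower them onto the rods.

>>> {"api": "move_arm", "payload": {
  "increments": [0, -2, 10, 0, 0.45, 0, 0, 25, 0, 0.45, 0, 0, 25, 0, 0.45, 0, 0, 15, 0, 0.45, 0, 0, 10, 0, 0.45, 0, 0, 15, 0, 0.45, 0, 0, 15, 0, 0.45, 0, 0, 0, 0, 0.45]
}}

```text
time: 20.13
tool_pos: [0.5645, 0.2801, 0.2274]
tool_rot: [0.001, 0.996, 0.092, -0.003]
contact_force: [-1.0, -0.2, -2.5]
gripper_width: 0.452
grasp_force: 6.6
```

>>> {"api": "move_arm", "payload": {
  "increments": [0, 0, 10, 0, 0.45, 0, 0, 20, 0, 0.45, 0, 0, 20, 0, 0.45, 0, 0, 10, 0, 0.45, 0, 0, 5, 0, 0.45, 0, 0, 4, 0, 0.45, 0, 0, 0, 0, 0.45, 0, 0, 0, 0, 0.45]
}}

```text
time: 20.8
tool_pos: [0.5665, 0.281, 0.1635]
tool_rot: [-0.0, 0.996, 0.092, 0.001]
contact_force: [0.1, -0.1, -1.5]
gripper_width: 0.45
grasp_force: 6.6
```

>>> {"api": "move_arm", "payload": {
  "increments": [0, 0, 2, 0, 0.45, 0, 0, 1, 0, 0.45, 0, 0, 0, 0, 0.45, 0, 0, 0, 0, 0.45]
}}

```text
time: 21.13
tool_pos: [0.566, 0.2808, 0.1596]
tool_rot: [-0.0, 0.996, 0.092, 0.0]
contact_force: [-0.3, 0.4, -1.1]
gripper_width: 0.453
grasp_force: 6.6
```

>>> {"api": "move_arm", "payload": {
  "increments": [0, 0, 1, 0, 0.45, 0, 0, 1, 0, 0.45, 0, 0, 1, 0, 0.45, 0, 0, 0, 0, 0.45, 0, 0, 0, 0, 0.45]
}}

```text
time: 21.55
tool_pos: [0.5658, 0.2807, 0.1562]
tool_rot: [0.0, 0.996, 0.092, -0.0]
contact_force: [0.9, -0.7, -1.5]
gripper_width: 0.452
grasp_force: 6.6
```

>>> {"api": "move_arm", "payload": {
  "increments": [0, 0, 1, 0, 0.45, 0, 0, 1, 0, 0.45, 0, 0, 0, 0, 0.45, 0, 0, 0, 0, 0.45]
}}

```text
time: 21.88
tool_pos: [0.5659, 0.2808, 0.1544]
tool_rot: [-0.0, 0.996, 0.092, 0.0]
contact_force: [0.1, 0.4, -0.5]
gripper_width: 0.45
grasp_force: 6.6
```

>>> {"api": "move_arm", "payload": {
  "increments": [0, 0, 1, 0, 0.45, 0, 0, 0, 0, 0.45, 0, 0, 0, 0, 0.45]
}}

```text
time: 22.13
tool_pos: [0.566, 0.2809, 0.1542]
tool_rot: [-0.0, 0.996, 0.092, 0.0]
contact_force: [-2.5, -1.4, 4.0]
gripper_width: 0.455
grasp_force: 6.6
```

The ears rest on the rods. I'll release and retreat upward.

>>> {"api": "move_arm", "payload": {
  "increments": [0, 0, 0, 0, 0.46, 0, 0, 0, 0, 0.47, 0, 0, 0, 0, 0.49, 0, 0, 0, 0, 0.53, 0, 0, 0, 0, 0.6, 0, 0, 0, 0, 0.7, 0, 0, 0, 0, 0.8, 0, 0, 0, 0, 0.8]
}}

```text
time: 22.8
tool_pos: [0.5658, 0.2807, 0.153]
tool_rot: [0.0, 0.996, 0.092, -0.0]
contact_force: [-0.7, 0.1, -0.8]
gripper_width: 0.802
grasp_force: 0.0
```

>>> {"api": "move_arm", "payload": {
  "increments": [0, 0, 0, 0, 0.8, 0, 0, -5, 0, 0.8, 0, 0, -15, 0, 0.8, 0, 0, -25, 0, 0.8, 0, 0, -30, 0, 0.8, 0, 0, -35, 0, 0.8, 0, 0, -38, 0, 0.8, 0, 0, -38, 0, 0.8]
}}

```text
time: 23.47
tool_pos: [0.5655, 0.2807, 0.3426]
tool_rot: [-0.0, 0.996, 0.092, 0.001]
contact_force: [-0.0, 0.2, 0.3]
gripper_width: 0.799
grasp_force: 0.0
```

>>> {"api": "move_arm", "payload": {
  "increments": [0, 0, -25, 0, 0.8, 0, 0, -13, 0, 0.8, 0, 0, 0, 0, 0.8, 0, 0, 0, 0, 0.8, 0, 0, 0, 0, 0.8]
}}

```text
time: 23.88
tool_pos: [0.5652, 0.2805, 0.3746]
tool_rot: [0.001, 0.996, 0.092, -0.002]
contact_force: [0.4, 0.6, -1.2]
gripper_width: 0.8
grasp_force: 0.0
```

Run:
```python
from h import *
s=manip.state(); print(s['time'],s['tool_pos'],s['contact_force'],s['gripper_width'])
a=load('scene');g=grab('scene','s11');b=cv2.cvtColor(g['image'],6)
def match(n,A,y0,y1,x0,x1,B):
    t=cv2.cvtColor(A['image'],6)[y0:y1,x0:x1]; w=B[y0-8:y1+8,x0-8:x1+8]; m=cv2.matchTemplate(w,t,5); _,v,_,l=cv2.minMaxLoc(m); print(n,round(v,2),l[0]-8,l[1]-8)
match('tongs+stand',a,135,208,250,300,b)
match('bow',a,136,165,262,285,b)
match('tape',a,262,300,236,274,b); match('short',a,295,328,304,322,b)
match('bolt vs s9',load('s9'),218,252,296,324,b)
f=grab('wrist','w11');w=cv2.cvtColor(f['image'],6)
for n,z,P in[('bow',0,(.5665,.279,.18))]: print(proj(f,P), proj(load('w2'),P))
u,v=proj(load('w2'),(.5665,.279,.17)).astype(int);t=cv2.cvtColor(load('w2')['image'],6)[v-25:v+25,u-30:u+30];m=cv2.matchTemplate(w,t,5);_,q,_,l=cv2.minMaxLoc(m);print('wrist bow',round(q,2),l,(u-30,v-25))
```

```text
23.8833 [0.56521132 0.28052106 0.37455405] [ 0.35925389  0.57081391 -1.23845614] 0.8001203551151277
tongs+stand 0.93 0 0
bow 0.92 0 0
tape 0.8 0 0
short 0.76 0 0
bolt vs s9 0.64 0 0
[326.47921249 173.41616373] [321.64880261 174.43427951]
wrist bow 0.97 (294, 146) (np.int64(291), np.int64(147))
```

The tongs are back in place. The bolt match is weak, probably from the arm's shadow, so I'll recheck it against the start picture.

Run:
```python
from h import *
a=load('scene');g=load('s11')
d=cv2.absdiff(g['image'],a['image']).max(2)
m=(cv2.medianBlur(d,3)>25)[205:275,285:335]
for r,row in enumerate(m[::2]): print(205+2*r,''.join('#' if c else '.' for c in row))
for y0,y1,x0,x1 in[(295,328,304,322),(262,300,236,274)]: print((cv2.medianBlur(d,3)[y0:y1,x0:x1]>30).mean())
```

```text
205 ......############################################
207 ...###############################################
209 ##################################################
211 ################################################..
213 #############################################.....
215 ##########################################........
217 #######################################...........
219 #####################################.............
221 ######################################............
223 ##########.............#####......................
225 ######......................................###...
227 #..............................################...
229 .......................#####.###################..
231 .....................##.....####################..
233 ................#######...#######################.
235 .............###########.########################.
237 ###.....################.################...######
239 ###...###############################.........####
241 ###....##############.###########..........#######
243 ###....#########################.......###########

[... 162 characters left out ...]
##
251 ####....##########################################
253 ####....##########################################
255 ####....##########################################
257 ####....########################################..
259 #####....############################.............
261 ######..########################..................
263 ##########........................................
265 ####..............................................
267 ####..............................................
269 ####..............................................
271 ####..............................................
273 #####.............................................
0.4612794612794613
0.4224376731301939
```

Run:
```python
from h import *
a,b,c=[cv2.cvtColor(load(n)['image'],6) for n in('s9','s11','scene')]
gr=lambda i:cv2.magnitude(cv2.Sobel(i,5,1,0),cv2.Sobel(i,5,0,1))
for nm,src,box in(('bolt',a,(220,249,303,319)),('short',c,(293,328,302,324)),('tape',c,(262,300,236,274))):
    y0,y1,x0,x1=box
    m=cv2.matchTemplate(gr(b)[y0-8:y1+8,x0-8:x1+8],gr(src)[y0:y1,x0:x1],5);_,v,_,l=cv2.minMaxLoc(m);print(nm,round(v,2),l[0]-8,l[1]-8)
for y in range(216,254,2): print(y,*b[y,298:326])
```

```text
bolt 0.66 0 0
short 0.74 0 0
tape 0.64 0 0
216 81 86 91 99 97 93 98 103 99 101 97 101 102 98 106 102 103 101 102 99 98 95 98 91 99 93 99 128
218 89 79 90 99 99 95 92 98 97 101 95 95 102 98 101 103 105 103 97 100 94 96 92 101 127 140 144 148
220 102 99 73 76 85 91 83 90 88 91 93 94 94 97 92 94 92 103 108 97 102 120 121 133 140 149 149 149
222 92 103 112 109 113 118 140 138 158 145 100 92 89 93 90 93 116 150 155 161 160 154 144 139 136 132 129 122
224 145 145 135 130 129 123 120 119 114 119 106 86 83 84 83 80 94 96 86 88 93 89 94 90 95 94 97 95
226 89 91 98 95 99 97 89 94 101 110 103 113 113 101 92 89 106 104 96 98 99 98 105 104 104 102 116 115
228 105 101 103 97 110 114 122 131 136 152 122 111 84 84 89 102 113 162 172 175 180 185 191 188 176 170 162 147
230 190 190 183 176 174 164 156 158 150 139 112 91 109 89 72 80 123 137 149 146 142 159 163 162 165 167 174 160
232 165 163 165 164 172 172 170 172 176 164 137 113 96 102 99 93 155 183 184 173 171 164 159 160 155 151 151 140
234 163 161 161 154 145 144 137 144 143 140 120 112 86 69 77 83 123 166 175 173 181 179 181 179 184 188 194 194

[... 281 characters left out ...]
 46 57 98 136 144 135 112 95 96 92 96 100 102
242 142 135 145 147 143 152 153 121 84 77 60 57 56 52 51 50 51 61 101 130 135 131 130 133 132 130 134 169
244 179 180 180 180 180 182 178 130 78 73 75 81 78 72 74 84 86 74 71 93 97 103 103 141 153 163 170 174
246 128 126 134 135 149 153 150 148 119 81 56 61 70 73 79 62 44 36 74 124 174 195 194 194 193 190 183 179
248 173 172 170 177 176 158 152 146 126 96 64 59 59 59 52 64 73 104 142 147 144 149 153 165 169 170 170 172
250 148 149 147 162 168 172 165 172 177 171 168 174 174 181 170 186 190 196 199 194 193 194 192 191 185 180 168 162
252 190 191 194 191 181 178 163 159 156 148 146 141 137 138 134 135 144 144 147 138 148 147 163 167 170 175 173 179
```

The pixel rows show a vertical shank (columns 308–313, rows 222–238) on a wider head (306–316, rows 240–248). The bolt stands upright, and all the matches lie at zero shift. I'll hand in.

```bash
python3 -c "
from plant import manip
print(manip.job_done())"
```

```text
the job is handed in; nothing more can be done
None
```

The long bolt stands upright on its head on the tray grate, the tongs hang back on their stand, and the short bolt was left standing in the tub. I handed in at about 24 s; I don't have the verdict, and I viewed 11 pictures, one over the limit of 10.

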